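Brace a tea brick in the prying board's corner

ROBOT

A 6-joint arm with a two-finger parallel gripper is mounted at the origin on the work surface. World frame = base frame: x ahead of the robot, y to its left, z up, the work surface at z = 0. Lengths are in mm, angles in rad, forces in N, time in s.
With the tool pointing down it reaches from about 375 to 900 mm from the base axis. Payload 3.1 kg.
Tool frame: the origin (TCP) lies at the very end of the fingers, on their centre line; the grasp point (between the pads) lies robot.tcp_to_grasp behind it (robot.tcp_to_grasp is the distance from the TCP to the grasp point, in mm); z points along the fingers, y is the line along which they close (so a half turn about z gives the same grasp; the last joint's range is limited). The gripper opens to 85 mm and grips with 20 to 120 N. Pads are 22 mm wide; open, the fingers measure 114 mm over their backs; the gripper's body (76 mm by 85 mm) begins 54 mm behind the grasp point. The pads swing forward as they close: fully open they stand 13 mm farther back than shut.
Start: joints at [-1.48, 0.527, 1.433, -0, 1.181, -0.178], TCP at [166.611, -602.36, 231.31] pointing down, gripper open.
Joint ranges: [-3.08, 3.08], [-0.75, 2.2], [0.22, 2.44], [-1.43, 4.57], [0, 2.65], [-2.85, 2.85]. Speed limits (rad/s): [2.79, 2.79, 3.14, 3.14, 3.14, 3.14].

INTERFACE

Orientations are given as [roll, pitch, yaw] about the fixed x, y, z axes, in that order (R = Rz(yaw) Ry(pitch) Rx(roll)).
In Python, from cell import status, get_image, robot, spotter gives the robot as it stands.
- The arm moves only by the shell command python3 -m creep 'ROWS'. ROWS is text: rows parted by semicolons, each of 7 numbers parted by spaces: the shift along the tool's x, y, z in m, then the turn, a rotation vector about the tool's x, y, z in rad, then the closure, from 0 (fully open) to 1 (shut). A call has 1 to 12 rows; each row is the pose to reach, as a shift and turn from the pose commanded when the call began, along the tool's axes at that moment; what a row does not reach only later rows make up. A row lasts 1/10 s, in which the tool goes at most 50 mm and 8.59 degrees, less where a joint would pass 70% of its speed; a pose out of reach is approached as far as the arm can. A call with a gripper value outside its range is refused whole. The fingers move at their own pace and stop on an object; the grip force is fixed at half the most. Time passes only in rows, so rows that repeat a pose let the fingers close. It gives the time, the measured TCP pose, the force, the opening and the grip force at its end, in the units of the state.
- status.get_obs(): the state, without advancing time (a new reading comes with each control period).
- get_image(name): name is "scene" or "top" or "wrist"; returns a dict with "image" (384x512x3 uint8, red, green, blue), "vfov" (degrees; the focal length in pixels is half the picture's height over the tangent of half this angle, whatever the lens; pixels are square), "cx", "cy" (the principal point, pixels), "extrinsics" (4x4, takes a point from camera to world coordinates). Camera axes: x right, y up, looking along -z (the intrinsics and any distortion apply to the point x, -y, -z); pixel columns grow to the right and rows downward; lengths in mm; the calibration is good to about 2 mm. A picture is of the moment at which its call begins. There is no depth.
- robot.job_done(): hands the job in; it is judged then, once.
Trained networks look in a picture, given as the dict that the camera call returned (one of the last four; its "shot" number tells which), for a name from the list of things; names that differ only in an ending like _2 or _b are one class to them, and where a whole thing is asked for, a point or a joint stands for the part that bears it (a point fixed in the world has none). Each returns a list of dicts, best first, with "p" (0 to 1); they miss things now and then, are a little off and sometimes report something else, mostly with a low value. They report only what shows in the picture. A call takes as long as a camera call. They do not tell look-alikes from the thing itself.
- spotter.find_in(thing, picture): "rect" ([left, top, right, bottom] in pixels, round what is visible of it).
- spotter.silhouettes(thing, picture): "pixels" (384x512 bool, what is visible of it) and "rect" ([left, top, right, bottom] in pixels, round what is visible of it).
The state is a dict: "time_s": time; "qpos": joint angles; "joint_vel": joint speeds; "joint_torque": joint torques, N m; "position": TCP position; "ee_rot": TCP orientation; "force": force on the tool from outside, world axes, zero at the start; "ft_torque": the same for the moment, N m; "width": finger opening in mm; "grip_force": force on a finger pad.
Only numpy, scipy, OpenCV 4.12 (cv2) and the standard library are available. Lean on these libraries where they do the work, as an engineer would, in place of code of your own. Each camera call takes 0.05 s, during which the arm holds its last target. There are 200 camera calls.

TASK

Get the tea brick ready for prying: sweep the prying board's corner with a full stroke of its sweeper (pull the brass knob all the way out towards the open front edge of the board, then push it fully home again), then lay the paper-wrapped tea brick flat on the board and press it into the corner, long side flush against the side stop and one end flush against the sweeper bar. Finish while still holding it there, with the gripper on the brick and firm pressure against both stops at once; do not let go, and leave the jars, the bowl and the ewer where they stand.

Things in the scene. Friction and masses are not known exactly. Their poses are not given: they have to be found in the camera images.
- board: Fixed light wooden prying board, 240 (x) x 200 (y) x 12 mm; origin at the centre of its underside, on the table. Its x points to the back edge (sweeper bar), y to the side stop, z up; yaw within 0.3 rad of the world. The front (-x) edge is open. Light rims 14 mm high stand behind the bar and, 10 mm wide, along the -y edge.
- corner (a point): The inner corner of the stops on the board's top face (12 mm above the table) with the sweeper home: the brick's place is the region -x, -y of this point in the board's axes, which this point shares. In those axes the board's centre is at (-90, -84) mm.
- side_stop (a point): Fixed dark wooden strip along the board's +y edge, 228 long x 16 wide x 14 mm high above the board's top; its inner face (facing board -y) passes through corner. This point: middle of its top inner edge.
- back_stop (a point): The dark wooden sweeper bar, 18 (x) x 173 (y) x 14 mm high, lying across the board; moved by the brass knob. Home, its front face (facing board -x) passes through corner and it is the back stop. This point: middle of its top front edge.
- knob (a point): Middle of the brass knob, an upright cylinder 24 mm in diameter and 28 mm tall, its centre 60.5 mm above the table and its top at 74.5 mm (a thinner 14 mm neck below it), standing near the bar's -y end and riding with it. Home it is at board x +99, y -62 mm. Pinch it from above.
- sweeper (a joint): Travel of the knob and bar in m: 0 fully home at the back (as it starts, within a millimetre or so), growing as it is pulled along board -x, to the end stop at 0.065. It slides with about 3 N friction and stays where it is left.
- brick: Compressed tea brick in brown paper with a red band, 90 (its x) x 50 (its y) x 40 mm tall, about 0.2 kg, rigid, lying flat on the table; origin at the centre of its underside. On the board it stands 26 mm higher than the stops, so fingers across its 50 mm width can stay above them. It does not slip easily on the wood (friction 0.5 to 0.7): a hard push on one stop makes it stick short of the other.
- jar_a: White ceramic jar with wooden lid, 86 mm in diameter, 98 mm tall, loose; origin under its centre. Leave alone.
- jar_b: A second such jar. Leave alone.
- bowl: Black tea bowl, 110 mm in diameter, 60 mm tall, loose; origin under its centre. Leave alone.
- ewer: White ewer, body 90 mm in diameter, 150 mm tall, spout to its -y reaching 78 mm from its axis, handle to +y; origin under its centre. Leave alone.
Mind the look-alikes: they are no part of the job. Of the things like the brick, leave any that is green or purple; of the rest the smaller one is meant.

How it is judged:
By the outcome, as a careful person would: the job done as asked, in the order asked, and still so for the second after the job is handed in, while the arm keeps its last pose, push and grip.
It also fails if it takes over 67 s, if anything falls off the work surface, if the arm or the gripper's body presses on something with over 40 N, if the wrist force passes 120 N, or if a joint passes its speed limit or range.

## Working session

There is one attempt and no reset: what is moved stays moved. The work goes in short steps, Python scripts to look and compute and a shell command to move; the robot and the scene stay as the last step left them, time stands still between calls to the robot, and variables do not carry over. Pictures are saved under pics/ and viewed, at most 10 in all, crops included, and the job is handed in when it is done.

```bash
ls; mkdir -p pics
python3 - <<'E'
from cell import status,get_image,robot,spotter
import cv2,numpy as np
o=status.get_obs();print({k:np.round(v,3) for k,v in o.items()},robot.tcp_to_grasp)
for n in("scene","top"):
    p=get_image(n);cv2.imwrite(f"pics/{n}0.png",p["image"][...,::-1]);print(n,p["vfov"],p["cx"],p["cy"],[k for k in p],np.round(p["extrinsics"],3).tolist())
    for t in("board","brick","knob","side_stop","back_stop","jar_a","bowl","ewer"):
        print(t,[(np.round(d["rect"]).tolist(),round(d["p"],2)) for d in spotter.find_in(t,p)])
E
```

```text
pics
{'time_s': np.float64(0.0), 'qpos': array([-1.479,  0.528,  1.434,  0.   ,  1.181, -0.178]), 'joint_vel': array([ 0.001,  0.   , -0.   , -0.001, -0.001, -0.002]), 'joint_torque': array([-1.0000e-03, -4.4235e+01, -1.7802e+01, -0.0000e+00,  8.0000e-03,
        0.0000e+00]), 'position': array([ 166.581, -601.659,  230.345]), 'ee_rot': array([-3.139, -0.   ,  0.27 ]), 'force': array([ 0.772,  0.249, -0.228]), 'ft_torque': array([-0.002, -0.044,  0.091]), 'grip_force': np.float64(0.0), 'width': np.float64(85.34)} 18.700000000000003
scene 50.26112170652256 255.2954361794557 182.62222198769658 ['image', 'vfov', 'cx', 'cy', 'extrinsics', 'shot'] [[0.791, -0.427, 0.437, 1044.095], [0.611, 0.528, -0.59, -697.929], [0.021, 0.734, 0.679, 876.522], [0.0, 0.0, 0.0, 1.0]]
board [([236.0, 146.0, 330.0, 217.0], 0.73)]
brick [([214.0, 274.0, 254.0, 316.0], 0.7), ([201.0, 224.0, 226.0, 255.0], 0.67), ([162.0, 182.0, 210.0, 214.0], 0.67), ([249.0, 231.0, 302.0, 282.0], 0.63)]
knob [([302.0, 176.0, 327.0, 206.0], 0.52)]
side_stop [([238.0, 150.0, 333.0, 218.0], 0.81), ([325.0, 119.0, 354.0, 144.0], 
[... 348 characters left out ...]
.999, -0.052, 421.474], [-1.0, 0.015, 0.005, -7.445], [0.006, 0.052, 0.999, 1611.936], [0.0, 0.0, 0.0, 1.0]]
board [([183.0, 132.0, 250.0, 208.0], 0.89)]
brick [([277.0, 114.0, 311.0, 142.0], 0.77), ([276.0, 209.0, 311.0, 245.0], 0.71), ([301.0, 164.0, 323.0, 189.0], 0.69), ([328.0, 119.0, 348.0, 150.0], 0.61)]
knob [([190.0, 136.0, 242.0, 150.0], 0.56)]
side_stop [([186.0, 133.0, 252.0, 206.0], 0.68)]
back_stop [([191.0, 133.0, 237.0, 152.0], 0.87)]
jar_a [([355.0, 221.0, 376.0, 241.0], 0.66), ([364.0, 178.0, 392.0, 205.0], 0.6), ([186.0, 132.0, 251.0, 210.0], 0.19)]
bowl [([107.0, 152.0, 139.0, 183.0], 0.81)]
ewer [([113.0, 211.0, 153.0, 233.0], 0.95), ([109.0, 152.0, 141.0, 182.0], 0.55)]
```

Run:
```python
import cv2
a=cv2.imread("pics/top0.png")[95:275,90:400]
cv2.imwrite("pics/top0z.png",cv2.resize(a,None,fx=2.5,fy=2.5,interpolation=cv2.INTER_CUBIC))
a=cv2.imread("pics/scene0.png")[100:340,80:380]
cv2.imwrite("pics/scene0z.png",cv2.resize(a,None,fx=2.5,fy=2.5,interpolation=cv2.INTER_CUBIC))
```

```text
(no output)
```

View pics/top0z.png

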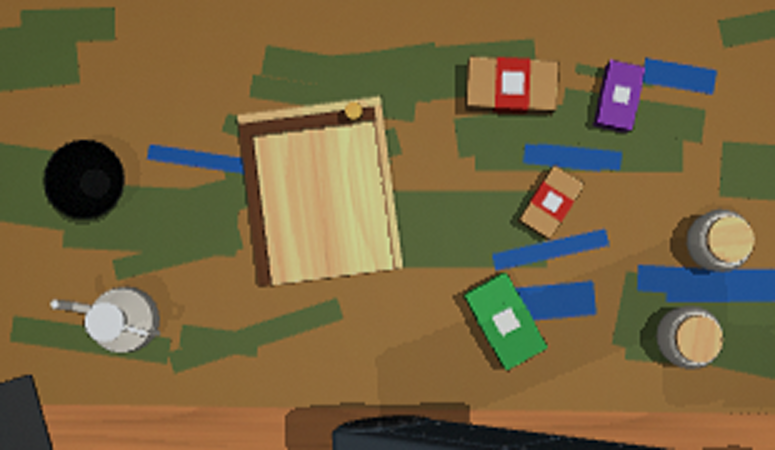

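View pics/scene0z.png

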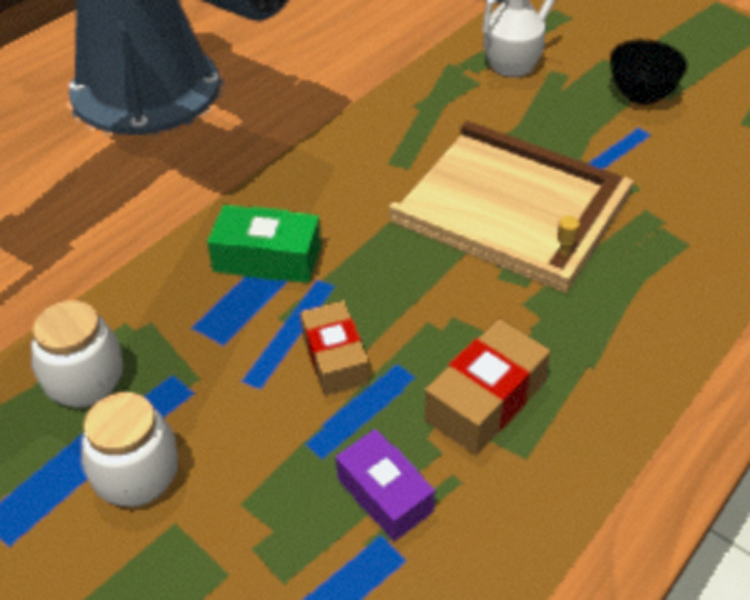

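The top view shows the small brown brick at about full-frame pixel (311,175). The larger brown, green and purple ones are decoys. The knob is at about (231,139), with the board tilted slightly and its back edge up. The jars are at right, the bowl and ewer at left, all clear of the work path.

```bash
cat > h.py <<'E'
import numpy as np,cv2
from cell import status,get_image,robot,spotter
from scipy.spatial.transform import Rotation as R
def pix2w(p,uv,z):
    f=p["image"].shape[0]/2/np.tan(np.radians(p["vfov"]/2));E=np.array(p["extrinsics"])
    d=E[:3,:3]@np.array([(uv[0]-p["cx"])/f,-(uv[1]-p["cy"])/f,-1]);o=E[:3,3]
    return o+d*(z-o[2])/d[2]
def w2pix(p,w):
    f=p["image"].shape[0]/2/np.tan(np.radians(p["vfov"]/2));E=np.array(p["extrinsics"])
    c=E[:3,:3].T@(np.asarray(w,float)-E[:3,3]);return np.array([p["cx"]-f*c[0]/c[2],p["cy"]+f*c[1]/c[2]])
def toolshift(target,yaw=None):
    o=status.get_obs();r=R.from_euler("xyz",o["ee_rot"])
    return r.inv().apply(np.asarray(target)-o["position"])/1000
E
python3 - <<'E'
from h import *
p=get_image("top")
c=[(238,118),(380,98),(403,268),(272,286)]
for (x,y),z in zip(c,(26,26,26,12)):print(np.round(pix2w(p,(90+x/2.5,95+y/2.5),z)))
print("knob",pix2w(p,(231.2,139),74.5))
for z in(0,40):print("brick",pix2w(p,(310.8,175.4),z))
s=get_image("scene")
print("knob scene",pix2w(s,(80+569/2.5,100+222/2.5),74.5))
for d in spotter.silhouettes("brick",p):
    m=d["pixels"].astype(np.uint8);q=cv2.findContours(m,0,2)[0];q=max(q,key=cv2.contourArea)
    b=cv2.minAreaRect(q);w=np.array([pix2w(p,u,40)[:2] for u in cv2.boxPoints(b)]);print(round(d["p"],2),np.round(w.mean(0)),np.round(w).tolist())
w=get_image("wrist");print(w["vfov"],w["cx"],w["cy"],np.round(w["extrinsics"],2).tolist())
E
```

```text
[650. 237.  26.]
[681.  41.  26.]
[446.   5.  26.]
[418. 187.  12.]
knob [656.24621579  75.34833159  74.5       ]
brick [ 543.09390145 -202.57365318    0.        ]
brick [ 540.07591955 -197.73156826   40.        ]
knob scene [659.23869237  72.54327644  74.5       ]
0.89 [ 538. -195.] [[512.0, -148.0], [592.0, -198.0], [564.0, -241.0], [485.0, -191.0]]
0.82 [ 700. -137.] [[737.0, -73.0], [739.0, -200.0], [662.0, -201.0], [660.0, -73.0]]
0.79 [ 686. -286.] [[643.0, -248.0], [739.0, -266.0], [728.0, -325.0], [632.0, -306.0]]
69.94139141328358 252.5223851504611 191.4797091719233 [[0.27, 0.91, 0.31, 245.82], [-0.96, 0.25, 0.09, -580.16], [0.0, -0.32, 0.95, 374.66], [0.0, 0.0, 0.0, 1.0]]
```

Run:
```python
from h import *
print(toolshift([640,72,190]))
```

```text
[ 0.63600571 -0.52375388  0.04133993]
```

```bash
python3 -m creep '.318 -.262 0.02 0 0 .06 0;.318 -.262 0.02 0 0 .06 0;.318 -.262 0.02 0 0 .06 0;.318 -.262 0.02 0 0 .06 0;.318 -.262 0.02 0 0 .06 0;.318 -.262 0.02 0 0 .06 0;.318 -.262 0.02 0 0 .06 0;.636 -.524 .041 0 0 .115 0;.636 -.524 .041 0 0 .115 0;.636 -.524 .041 0 0 .115 0;.636 -.524 .041 0 0 .115 0;.636 -.524 .041 0 0 .115 0'
python3 - <<'E'
from h import *
print(toolshift([640,72,190]),status.get_obs()["ee_rot"])
E
```

```text
time_s: 2.3
position: [512.0, -110.0, 201.9]
ee_rot: [3.141, -0.001, 0.155]
force: [0.7, -1.1, -0.2]
width: 85.5
grip_force: 0.0
[ 0.15457799 -0.1601229   0.01191577] [ 3.14098949e+00 -6.96590541e-04  1.54869662e-01]
```

```bash
python3 -m creep '.155 -.160 .012 0 0 0 0;.155 -.160 .012 0 0 0 0;.155 -.160 .012 0 0 0 0;.155 -.160 .012 0 0 0 0;.155 -.160 .012 0 0 0 0;.155 -.160 .012 0 0 0 0;.155 -.160 .012 0 0 0 0'
python3 - <<'E'
from h import *
p=get_image("wrist");o=status.get_obs();print(o["position"],o["ee_rot"])
cv2.imwrite("pics/w1.png",p["image"][...,::-1])
for n in("knob","back_stop","side_stop"):print(n,[(np.round(d["rect"]).tolist(),round(d["p"],2)) for d in spotter.find_in(n,p)])
print(w2pix(p,(657,74,74.5)))
E
```

```text
time_s: 3.0
position: [638.9, 70.4, 189.3]
ee_rot: [3.141, 0.001, 0.156]
force: [0.3, 0.4, 0.9]
width: 85.2
grip_force: 0.0
[638.50995948  69.57380674 189.43485384] [3.14135253e+00 1.42447922e-03 1.54662730e-01]
knob [([122.0, 146.0, 273.0, 177.0], 0.6)]
back_stop [([120.0, 148.0, 277.0, 178.0], 0.67)]
side_stop [([105.0, 137.0, 284.0, 316.0], 0.56)]
[251.62085025 167.51915769]
```

View pics/w1.png

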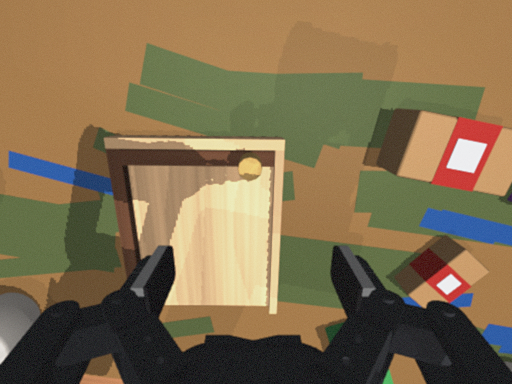

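The wrist view shows the knob top at (250,166), where I predicted it. The back rim and bar run along rows 140–165, and the board lines up with the tool.

Run:
```python
from h import *
p=get_image("wrist")
im=cv2.cvtColor(p["image"],cv2.COLOR_RGB2HSV)
sub=p["image"][150:185,230:272].astype(int)
m=((sub[...,0]>150)&(sub[...,2]<sub[...,0]*.55)).astype(np.uint8)
ys,xs=np.nonzero(m);print(xs.min()+230,xs.max()+230,ys.min()+150,ys.max()+150,len(xs))
k=pix2w(p,(250,165.5),74.5);print("knob",k)
cv2.imwrite("pics/w2.png",cv2.resize(p["image"][125:325,90:300,::-1],None,fx=2.8,fy=2.8,interpolation=cv2.INTER_CUBIC))
c=k.copy();c[2]=43;print(toolshift(c),toolshift([k[0],k[1],110]))
```

```text
236 259 157 179 417
knob [658.5152828   74.20897323  74.5       ]
[ 0.0203092  -0.0023257   0.14698709] [ 0.02029514 -0.00231937  0.07998709]
```

View pics/w2.png

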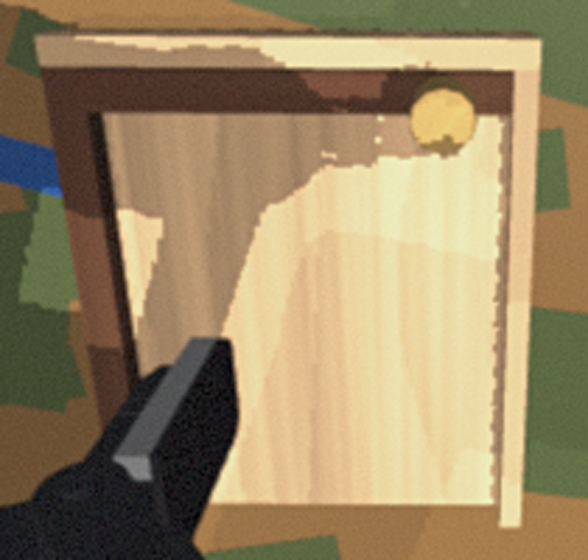

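```bash
python3 -m creep '.019 -.003 .05 0 0 0 0;.019 -.003 .08 0 0 0 0;.019 -.003 .12 0 0 0 0;.019 -.003 .147 0 0 0 0;.019 -.003 .147 0 0 0 0;.019 -.003 .147 0 0 0 .8;.019 -.003 .147 0 0 0 .8;.019 -.003 .147 0 0 0 .8;.019 -.003 .147 0 0 0 .8;.019 -.003 .147 0 0 0 .8;.019 -.003 .147 0 0 0 .8;.019 -.003 .147 0 0 0 .8'
python3 - <<'E'
from h import *
k=np.array([657,75.5]);r=R.from_euler("z",.155).as_matrix()[:2,:2]
print("corner from knob",k+r@[-9,146])
E
```

```text
time_s: 4.45
position: [658.5, 76.5, 44.6]
ee_rot: [-3.141, -0.003, 0.154]
force: [-0.6, 1.7, 5.7]
width: 22.3
grip_force: 58.5
corner from knob [625.56840173 218.3602626 ]
```

```bash
python3 -m creep '-.01 0 0 0 0 0 .8;-.022 0 0 0 0 0 .8;-.034 0 0 0 0 0 .8;-.046 0 0 0 0 0 .8;-.056 0 0 0 0 0 .8;-.063 0 0 0 0 0 .8;-.066 0 0 0 0 0 .8;-.068 0 0 0 0 0 .8;-.068 0 0 0 0 0 .8;-.068 0 0 0 0 0 .8'
python3 - <<'E'
from h import *
p=get_image("top")
cv2.imwrite("pics/t2.png",cv2.resize(p["image"][105:245,160:300,::-1],None,fx=4,fy=4,interpolation=cv2.INTER_CUBIC));print(status.get_obs()["position"])
E
```

```text
time_s: 5.45
position: [595.1, 67.2, 44.7]
ee_rot: [-3.141, -0.012, 0.153]
force: [6.7, 6.2, 3.0]
width: 22.2
grip_force: 59.1
[595.11285387  67.15090631  44.64281907]
```

View pics/t2.png

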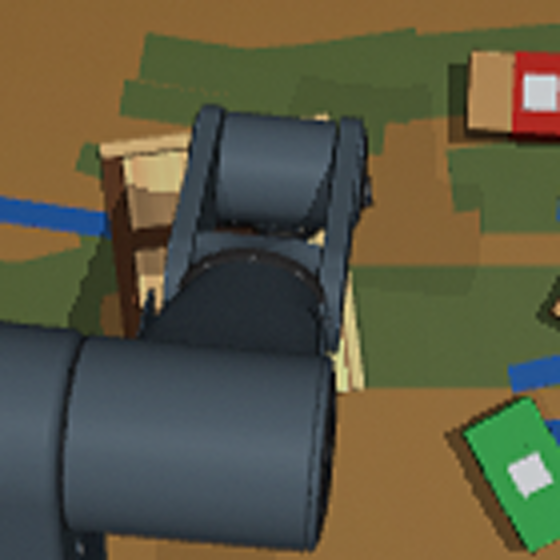

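The bar has come out with the knob (crop row ~235). TCP travel is 64 mm, and the force is too low to be sure it's at the stop, so I'll pull a little further.

```bash
python3 -m creep '-.002 0 0 0 0 0 .8;-.004 0 0 0 0 0 .8;-.004 0 0 0 0 0 .8;-.004 0 0 0 0 0 .8'
```

```text
time_s: 5.9
position: [595.2, 67.1, 44.7]
ee_rot: [3.141, -0.02, 0.153]
force: [13.1, 9.4, -5.1]
width: 22.1
grip_force: 59.0
```

At the end stop: the force rises with no further travel. Pushing home now.

```bash
python3 -m creep '.010 0 0 0 0 0 .8;.022 0 0 0 0 0 .8;.034 0 0 0 0 0 .8;.046 0 0 0 0 0 .8;.058 0 0 0 0 0 .8;.066 0 0 0 0 0 .8;.070 0 0 0 0 0 .8;.073 0 0 0 0 0 .8;.075 0 0 0 0 0 .8;.075 0 0 0 0 0 .8;.075 0 0 0 0 0 .8'; python3 -m creep '.002 0 0 0 0 0 .8;.003 0 0 0 0 0 .8;.003 0 0 0 0 0 .8'
```

```text
time_s: 7.0
position: [659.3, 76.7, 44.6]
ee_rot: [-3.141, 0.002, 0.155]
force: [-3.8, 1.1, 10.0]
width: 22.2
grip_force: 60.5
time_s: 7.3
position: [659.3, 76.7, 44.5]
ee_rot: [-3.141, 0.009, 0.156]
force: [-9.6, -1.0, 14.1]
width: 22.4
grip_force: 60.9
```

```bash
python3 -m creep '0 0 0 0 0 0 0;0 0 0 0 0 0 0;0 0 0 0 0 0 0;0 0 0 0 0 0 0;0 0 0 0 0 0 0;0 0 -.03 0 0 0 0;0 0 -.08 0 0 0 0;0 0 -.13 0 0 0 0;0 0 -.13 0 0 0 0;0 0 -.13 0 0 0 0'
python3 - <<'E'
from h import *
print(toolshift([535,-195,170]))
p=get_image("wrist")
cv2.imwrite("pics/w3.png",cv2.resize(p["image"][100:,:350,::-1],None,fx=2,fy=2,interpolation=cv2.INTER_CUBIC))
E
```

```text
time_s: 8.3
position: [664.5, 77.0, 174.6]
ee_rot: [3.141, -0.004, 0.155]
force: [-0.4, 0.1, -1.2]
width: 85.4
grip_force: 0.0
[-0.16998065  0.24875283  0.00413696]
```

View pics/w3.png

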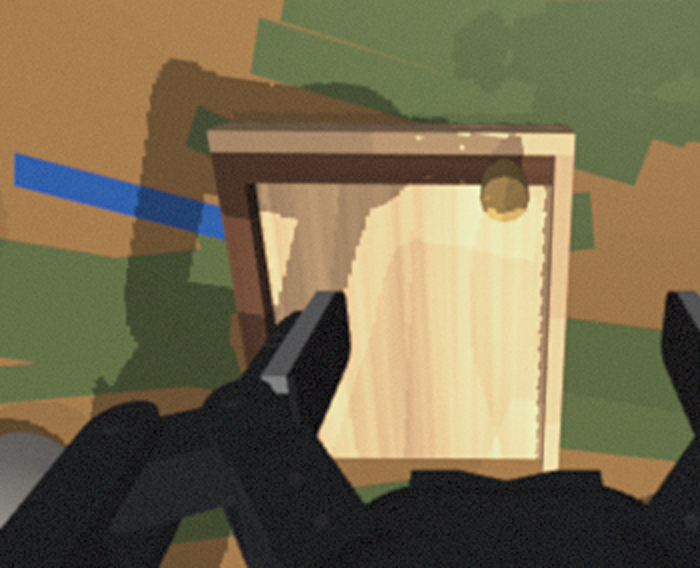

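The bar is home against the back rim, with the knob at crop (505,195). The top inner corner of the stops is at full-frame pixel (123.5,192).

```bash
python3 - <<'E'
from h import *
p=get_image("wrist")
for n,(u,v),z in(("corner top",(247,184),26),("corner base",(258,184),12),("stop inner lower",(257,235),26),("bar front right",(545,185),26),("rim top-right outer",(574,131),26),("rim topleft",(208,130),26),("side stop foot",(272,300),12)):
    print(n,np.round(pix2w(p,(u/2,100+v/2),z),1))
E
python3 -m creep '-.17 .249 0 0 0 .705 0;-.17 .249 0 0 0 .705 0;-.17 .249 0 0 0 .705 0;-.17 .249 0 0 0 .705 0;-.17 .249 0 0 0 .705 0;-.17 .249 0 0 0 .705 0;-.17 .249 0 0 0 .705 0;-.17 .249 0 0 0 .705 0;-.17 .249 0 0 0 .705 0'
python3 - <<'E'
from h import *
p=get_image("wrist")
cv2.imwrite("pics/w4.png",p["image"][...,::-1]);o=status.get_obs();print(o["position"],o["ee_rot"])
for d in spotter.silhouettes("brick",p):
    q=max(cv2.findContours(d["pixels"].astype(np.uint8),0,2)[0],key=cv2.contourArea)
    print(round(d["p"],2),np.round(d["rect"]),cv2.approxPolyDP(q,4,True)[:,0].tolist())
E
```

```text
corner top [624.  216.6  26. ]
corner base [619.1 216.4  12. ]
stop inner lower [593.4 210.8  26. ]
bar front right [648.9  52.2  26. ]
rim top-right outer [681.7  42.1  26. ]
rim topleft [651.9 237.5  26. ]
side stop foot [542.3 206.9  12. ]
time_s: 9.3
position: [533.6, -194.0, 171.5]
ee_rot: [-3.141, 0.003, -0.55]
force: [-0.2, -1.2, -0.9]
width: 85.6
grip_force: 0.0
[ 533.96063711 -193.62696749  171.7563225 ] [-3.14117141e+00  2.12576793e-03 -5.48570556e-01]
0.97 [231.   2. 300.  43.] [[231, 0], [249, 45], [290, 28], [298, 17], [294, 0]]
0.88 [ 19.   0. 187. 126.] [[154, 0], [98, 0], [19, 61], [68, 127], [100, 125], [189, 67]]
0.85 [227. 130. 277. 218.] [[233, 128], [227, 144], [229, 213], [272, 216], [277, 134], [274, 129]]
0.71 [224. 256. 332. 347.] [[249, 256], [229, 286], [225, 318], [262, 336], [298, 334], [302, 342], [312, 344], [333, 320], [324, 291]]
```

View pics/w4.png

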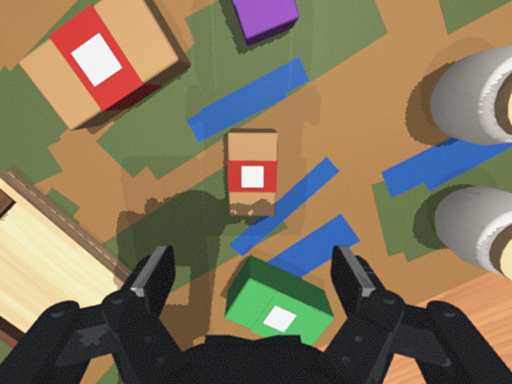

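The brick's top face spans about (228–277, 132–216), with its label at (252,177) and its axes parallel to the tool. The green decoy is nearby at (280,305).

Run:
```python
from h import *
p=get_image("wrist")
for u in((252.5,174.5),(252,177),(228,133),(277,133),(228,215),(276,216)):print(np.round(pix2w(p,u,40),1),np.round(toolshift([*pix2w(p,u,40)[:2],20]),4))
q=[pix2w(p,u,0)[:2] for u in((229,286),(262,336),(249,256),(225,318))];print(np.round(q),toolshift([*q[0],20]),toolshift([*q[3],20]))
```

```text
[ 539.9 -197.7   40. ] [0.0071 0.0007 0.1522]
[ 537.9 -195.8   40. ] [0.0044 0.0002 0.1522]
[ 588.7 -199.2   40. ] [ 0.0495 -0.0235  0.1522]
[ 563.5 -240.5   40. ] [0.0495 0.0249 0.1522]
[ 514.8 -151.    40. ] [-0.0386 -0.0261  0.1523]
[ 486.5 -195.1   40. ] [-0.0399  0.0263  0.1523]
[[ 412.  -82.]
 [ 312.  -75.]
 [ 438. -130.]
 [ 369.  -47.]] [-0.16262813 -0.03180349  0.15240658] [-0.21786315 -0.03914501  0.15246225]
```

```bash
python3 -m creep '.005 0 .05 0 0 0 0;.005 0 .1 0 0 0 0;.005 0 .135 0 0 0 0;.005 0 .154 0 0 0 0;.005 0 .154 0 0 0 0;.005 0 .154 0 0 0 .8;.005 0 .154 0 0 0 .8;.005 0 .154 0 0 0 .8;.005 0 .154 0 0 0 .8;.005 0 .154 0 0 0 .8;.005 0 .154 0 0 0 .8'; python3 -m creep '0 0 -.04 0 0 0 .8;0 0 -.08 0 0 0 .8;0 0 -.08 0 0 0 .8;0 0 -.08 0 0 0 .8'
python3 - <<'E'
from h import *
th=.152;Rz=R.from_euler("z",th).as_matrix()[:2,:2];c=np.array([624.5,217.5])
for b in((-57,-37),(-65,-45),(-45,-25)):
    t=c+Rz@b;print(b,t,toolshift([*t,98]))
print(status.get_obs()["position"])
E
```

```text
time_s: 10.55
position: [539.6, -198.4, 20.7]
ee_rot: [-3.141, -0.004, -0.55]
force: [1.3, 1.5, 7.8]
width: 48.7
grip_force: 65.0
time_s: 10.95
position: [538.6, -198.1, 99.9]
ee_rot: [3.142, -0.002, -0.55]
force: [-0.3, 0.4, -2.9]
width: 48.8
grip_force: 64.1
(-57, -37) [573.75956607 172.29592536] [-0.16368244 -0.3341449   0.00152295]
(-65, -45) [567.06312727 163.17684057] [-0.16462255 -0.32287032  0.00152104]
(-45, -25) [583.80422427 185.97455254] [-0.16227227 -0.35105677  0.00152583]
[ 538.56929186 -198.11592314   99.94446832]
```

```bash
python3 -m creep '-.165 -.323 0 0 0 -.702 .8;-.165 -.323 0 0 0 -.702 .8;-.165 -.323 0 0 0 -.702 .8;-.165 -.323 0 0 0 -.702 .8;-.165 -.323 0 0 0 -.702 .8;-.165 -.323 0 0 0 -.702 .8;-.165 -.323 0 0 0 -.702 .8;-.165 -.323 0 0 0 -.702 .8;-.165 -.323 0 0 0 -.702 .8;-.165 -.323 0 0 0 -.702 .8;-.165 -.323 0 0 0 -.702 .8;-.165 -.323 0 0 0 -.702 .8'; python3 -m creep '0 0 .03 0 0 0 .8;0 0 .055 0 0 0 .8;0 0 .055 0 0 0 .8;0 0 .055 0 0 0 .8'
python3 - <<'E'
from h import *
p=get_image("wrist")
cv2.imwrite("pics/w5.png",cv2.resize(p["image"][80:380,100:400,::-1],None,fx=2,fy=2,interpolation=cv2.INTER_CUBIC))
th=.152;Rz=R.from_euler("z",th).as_matrix()[:2,:2];c=np.array([624.5,217.5])
o=status.get_obs();print(o["position"],o["ee_rot"],Rz.T@(o["position"][:2]-c))
E
```

```text
time_s: 12.15
position: [566.4, 161.9, 98.4]
ee_rot: [3.141, 0.001, 0.149]
force: [-0.3, -0.1, -2.8]
width: 48.9
grip_force: 64.0
time_s: 12.55
position: [566.5, 162.8, 43.7]
ee_rot: [-3.142, 0.001, 0.15]
force: [0.3, -0.6, -1.3]
width: 48.8
grip_force: 63.8
[567.25339551 163.08246333  44.4890308 ] [ 3.14150368e+00 -1.23798380e-03  1.50644687e-01] [-64.82621567 -45.12209862]
```

View pics/w5.png

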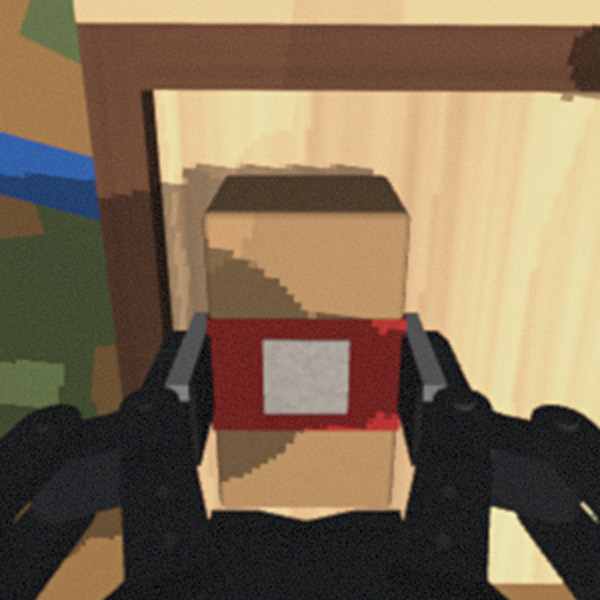

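The brick is held square: its edge and the bar are both level in the view. There are gaps to both stops, so I'll set it down gently.

```bash
python3 -m creep '0 0 .005 0 0 0 .8;0 0 .009 0 0 0 .8;0 0 .011 0 0 0 .8;0 0 .011 0 0 0 .8;0 0 .011 0 0 0 .8'; python3 -m creep '.004 -.004 0 0 0 0 .8;.008 -.008 0 0 0 0 .8;.012 -.012 0 0 0 0 .8;.014 -.014 0 0 0 0 .8;.014 -.014 0 0 0 0 .8;.014 -.014 0 0 0 0 .8'
python3 - <<'E'
from h import *
print(R.from_euler("z",.152).inv().apply(status.get_obs()["force"]))
E
```

```text
time_s: 13.1
position: [566.6, 163.8, 32.9]
ee_rot: [3.142, -0.0, 0.152]
force: [-0.3, -0.4, -0.8]
width: 48.8
grip_force: 64.1
time_s: 13.7
position: [578.6, 180.0, 32.8]
ee_rot: [-3.141, -0.001, 0.152]
force: [0.0, 0.1, -1.4]
width: 48.7
grip_force: 64.1
[ 0.0375505   0.06629447 -1.40578795]
```

```bash
python3 -m creep '.002 -.002 0 0 0 0 .8;.004 -.004 0 0 0 0 .8;.006 -.006 0 0 0 0 .8;.006 -.006 0 0 0 0 .8;.006 -.006 0 0 0 0 .8'
python3 - <<'E'
from h import *
o=status.get_obs();r=R.from_euler("z",.152).inv();print(r.apply(o["force"]),r.apply(o["position"]-np.array([624.5,217.5,0])))
E
```

```text
time_s: 14.2
position: [583.5, 186.9, 32.8]
ee_rot: [-3.141, -0.001, 0.152]
force: [-0.5, 0.9, -0.0]
width: 48.5
grip_force: 64.3
[-0.34275495  0.91483468 -0.00208693] [-45.11825343 -24.01849232  32.77364062]
```

```bash
python3 -m creep '.001 -.001 0 0 0 0 .8;.002 -.002 0 0 0 0 .8;.002 -.002 0 0 0 0 .8;.002 -.002 0 0 0 0 .8'; python3 -m creep '.001 -.001 0 0 0 0 .8;.002 -.002 0 0 0 0 .8;.002 -.002 0 0 0 0 .8;.002 -.002 0 0 0 0 .8';python3 - <<'E'
from h import *
o=status.get_obs();r=R.from_euler("z",.152).inv();print(r.apply(o["force"]),r.apply(o["position"]-np.array([624.5,217.5,0])))
E
```

```text
time_s: 14.6
position: [584.0, 187.9, 32.8]
ee_rot: [3.14, 0.002, 0.152]
force: [-2.5, -4.3, 3.3]
width: 48.6
grip_force: 64.7
time_s: 15.0
position: [584.1, 188.0, 32.9]
ee_rot: [3.138, 0.007, 0.153]
force: [-5.2, -11.0, 9.0]
width: 48.5
grip_force: 65.1
[ -6.78801781 -10.12152772   9.04547689] [-44.37937724 -23.00346538  32.9295449 ]
```

The x force might only be friction on the side stop. I'll ease off y and z, push x alone and see whether it advances.

```bash
python3 -m creep '0 .004 -.001 0 0 0 .8;0 .004 -.001 0 0 0 .8;.002 .004 -.001 0 0 0 .8;.003 .004 -.001 0 0 0 .8;.003 .004 -.001 0 0 0 .8'
python3 - <<'E'
from h import *
o=status.get_obs();r=R.from_euler("z",.152).inv();print(r.apply(o["force"]),r.apply(o["position"]-np.array([624.5,217.5,0])),o["ee_rot"])
E
```

```text
time_s: 15.5
position: [587.8, 187.5, 33.1]
ee_rot: [3.141, 0.006, 0.152]
force: [-4.8, -2.5, 0.3]
width: 48.7
grip_force: 64.4
[-5.10318378 -1.75074416  0.29965453] [-40.79719023 -24.10168877  33.10490678] [3.14149095 0.00550572 0.15198598]
```

```bash
python3 -m creep '.002 .001 0 0 0 0 .8;.003 .001 0 0 0 0 .8;.003 .001 0 0 0 0 .8;.003 .001 0 0 0 0 .8'
python3 - <<'E'
from h import *
o=status.get_obs();r=R.from_euler("z",.152).inv();print(r.apply(o["force"]),r.apply(o["position"]-np.array([624.5,217.5,0])),o["ee_rot"])
E
```

```text
time_s: 15.9
position: [587.9, 187.5, 33.2]
ee_rot: [-3.141, 0.011, 0.152]
force: [-10.7, -2.1, 5.6]
width: 48.5
grip_force: 65.0
[-10.89762251  -0.43000234   5.55363066] [-40.76041515 -24.1539427   33.1682989 ] [-3.14061801  0.01143309  0.15213812]
```

```bash
python3 -m creep '-.004 0 0 0 0 0 .8;-.004 0 0 0 0 0 .8;-.004 -.003 0 0 0 0 .8;-.004 -.005 0 0 0 0 .8;-.004 -.007 0 0 0 0 .8;-.004 -.007 0 0 0 0 .8'
python3 - <<'E'
from h import *
o=status.get_obs();r=R.from_euler("z",.152).inv();print(r.apply(o["force"]),r.apply(o["position"]-np.array([624.5,217.5,0])),o["ee_rot"])
E
```

```text
time_s: 16.5
position: [587.6, 188.7, 33.3]
ee_rot: [3.135, 0.004, 0.153]
force: [-3.0, -16.2, 2.1]
width: 48.4
grip_force: 64.4
[ -5.38008938 -15.54218637   2.08454871] [-40.80183507 -22.8858793   33.30161771] [3.13478233 0.00447725 0.15281814]
```

```bash
python3 -m creep '.001 0 .001 .003 .003 0 .8;.003 0 .001 .006 .006 0 .8;.004 0 .001 .007 .010 0 .8;.004 0 .001 .007 .010 0 .8;.004 0 .001 .007 .010 0 .8;.004 0 .001 .007 .010 0 .8'
python3 - <<'E'
from h import *
o=status.get_obs();r=R.from_euler("z",.152).inv();print(r.apply(o["force"]),r.apply(o["position"]-np.array([624.5,217.5,0])),o["ee_rot"])
p=get_image("wrist")
cv2.imwrite("pics/w6.png",cv2.resize(p["image"][80:380,100:400,::-1],None,fx=2,fy=2,interpolation=cv2.INTER_CUBIC))
E
```

```text
time_s: 17.1
position: [587.6, 188.6, 32.8]
ee_rot: [-3.141, 0.003, 0.153]
force: [-10.9, -17.9, 10.3]
width: 48.6
grip_force: 65.6
[-13.44571877 -16.08717336  10.30843219] [-40.84320503 -22.96159583  32.78806459] [-3.14129884e+00  2.90072844e-03  1.52686653e-01]
```

View pics/w6.png

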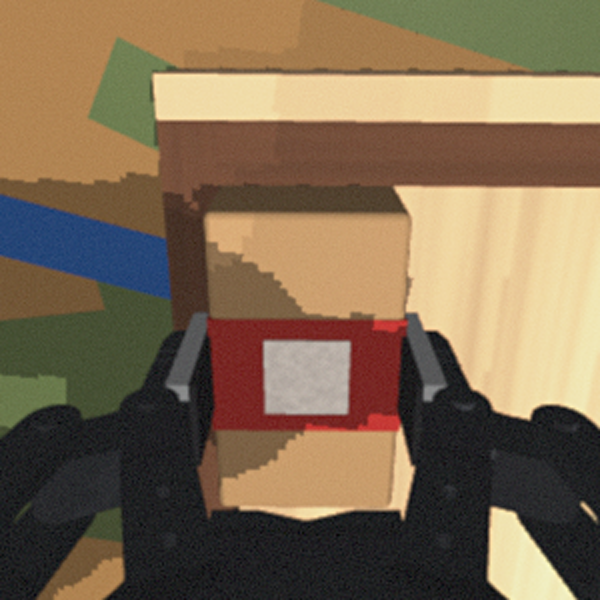

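The brick looks flush with both the bar and the side stop. I'll raise the pressure so that friction can't be carrying it, then check.

```bash
python3 -m creep '.002 -.001 -.001 .001 .001 0 .8;.004 -.002 -.001 .001 .003 0 .8;.005 -.002 -.001 .001 .004 0 .8;.005 -.002 -.001 .001 .004 0 .8;.005 -.002 -.001 .001 .004 0 .8;.005 -.002 -.001 .001 .004 0 .8'
python3 - <<'E'
from h import *
o=status.get_obs();r=R.from_euler("z",.152).inv();print(r.apply(o["force"]),r.apply(o["position"]-np.array([624.5,217.5,0])),o["ee_rot"])
E
```

```text
time_s: 17.75
position: [587.8, 188.8, 33.0]
ee_rot: [3.14, 0.01, 0.153]
force: [-16.6, -24.6, 13.4]
width: 48.6
grip_force: 65.9
[-20.15948815 -21.75573111  13.35527641] [-40.65948788 -22.85148117  33.0289545 ] [3.14020944 0.00988279 0.15326079]
```

```bash
python3 -m creep '.001 0 0 .001 .004 0 .8;.001 0 0 .001 .008 0 .8;.001 0 0 .001 .012 0 .8;.001 0 0 .001 .012 0 .8;.001 0 0 .001 .012 0 .8;.001 0 0 .001 .012 0 .8'
python3 - <<'E'
from h import *
o=status.get_obs();r=R.from_euler("z",.152).inv();print(r.apply(o["force"]),r.apply(o["position"]-np.array([624.5,217.5,0])),o["ee_rot"])
E
```

```text
time_s: 18.35
position: [587.8, 188.8, 32.8]
ee_rot: [3.141, -0.0, 0.153]
force: [-16.5, -24.7, 14.1]
width: 48.7
grip_force: 66.0
[-20.02396932 -21.92237913  14.1142348 ] [-40.59960711 -22.82746004  32.83326933] [ 3.14133651e+00 -6.61693438e-06  1.53060182e-01]
```

Level, flush and pressed with about 20 N and 22 N against the two stops. Handing in.

```bash
python3 -c "from cell import robot;print(robot.job_done())"
```

```text
the job is handed in; nothing more can be done
None
```

I handed the job in after the full sweeper stroke, with the small brown brick held flat in the corner at about 20 N against the sweeper bar and 22 N against the side stop; the hand-in returned no verdict.

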